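# Refill the empty mezze bowl from the falafel tray

## Task

Of the three brown serving bowls, two are already full and one is empty but for a lettuce leaf. Lift the little wooden falafel tray by its handle and, from low over the rim, tip all four falafel into the empty bowl, without touching the falafel with the gripper or letting any touch the olives or beans. Then set the tray back flat on its dark board, let go, and leave the glasses, shaker and spoon where they are.

Things in the scene. Friction and masses are not known exactly. Their poses are not given: they have to be found in the camera images.
- bowl_a: fixed round brown earthenware bowl, flat floor, outer rim radius 70, foot radius 50, height 45, wall 5, inner floor 6 above the table. Origin: centre of its underside. Bowls a, b, c are identical; each start decides afresh which two hold food and which is empty (only a flat green lettuce leaf on its floor, under 8 thick).
- bowl_b: as bowl_a: fixed round brown earthenware bowl, flat floor, outer rim radius 70, foot radius 50, height 45, wall 5, inner floor 6 above the table. Origin: centre of its underside. Bowls a, b, c are identical; each start decides afresh which two hold food and which is empty (only a flat green lettuce leaf on its floor, under 8 thick).
- bowl_c: as bowl_a: fixed round brown earthenware bowl, flat floor, outer rim radius 70, foot radius 50, height 45, wall 5, inner floor 6 above the table. Origin: centre of its underside. Bowls a, b, c are identical; each start decides afresh which two hold food and which is empty (only a flat green lettuce leaf on its floor, under 8 thick).
- olives: heap of green olives that fills one of the bowls, radius 52, its top about 46 above the table. Fixed. Origin: centre of its underside, on that bowl's axis, 6 above the table.
- beans: heap of cream-white beans that fills another of the bowls, radius 52, its top about 46 above the table. Fixed. Origin: centre of its underside, on that bowl's axis, 6 above the table.
- board: fixed dark wooden board, 220 (own x) x 170 (own y) x 12 thick, on the table. Origin: centre of its underside; z up.
- tray: loose light-wood tray, about 160 g, on the board; floor plate 130 (own x) x 92 (own y) x 5 thick; walls 5 thick, up to 24 above its underside, at both sides (+y, -y) and back (-x); the front (+x) is open. Origin: centre of its underside; x to the open mouth, z up. Handle plate at the back, leaning backwards 25 degrees: 10 thick, 46 wide (along y), top edge 98 above the underside at x -106.
- tray_grip (a point): the place to hold the tray: middle of the handle plate, at own (-93.7, 0, 71.0) mm from the tray's origin. Axes as the tray's. The handle runs up along (-sin 25, 0, cos 25 degrees) in these axes; its broad faces look along (cos 25, 0, sin 25), the direction to pinch it in.
- tray_mouth (a point): middle of the tray's open front edge, on top of the floor plate: own (65, 0, 5) mm from the tray's origin. No lip: the falafel slide off here once the tray is tipped mouth-down by 26 to 36 degrees, depending on friction. Axes as the tray's.
- falafel1: loose dark brown falafel, a round patty 32 across and 24 high, about 22 g. Origin: its centre. Starts lying on the tray's floor plate.
- falafel2: loose dark brown falafel, a round patty 32 across and 24 high, about 22 g. Origin: its centre. Starts lying on the tray's floor plate.
- falafel3: loose dark brown falafel, a round patty 32 across and 24 high, about 22 g. Origin: its centre. Starts lying on the tray's floor plate.
- falafel4: loose dark brown falafel, a round patty 32 across and 24 high, about 22 g. Origin: its centre. Starts lying on the tray's floor plate.
- glass1_mid (a point): loose clear drinking glass, rim radius 31, 90 tall; point on its axis half-way up
- glass2_mid (a point): loose clear drinking glass, rim radius 31, 90 tall; point on its axis half-way up
- shaker_mid (a point): loose white salt shaker with a steel cap, radius 20, 75 tall; point on its axis half-way up
- spoon_grip (a point): loose serving spoon lying on the table, about 200 long; point on its handle
There are look-alikes about, which are no part of the job. What is shaped like the falafel2 but blue or white is not meant.

How it is judged:
By the outcome, as a careful person would: the job done as asked, in the order asked, and still so for the second after the job is handed in, with the robot touching nothing.
It also fails if it takes over 61 s, if anything falls off the work surface, if the arm or the gripper's body presses on something with over 40 N, if the wrist force passes 120 N, or if a joint passes its speed limit or range.

## Robot

A 6-joint arm with a two-finger parallel gripper is mounted at the origin on the work surface. World frame = base frame: x ahead of the robot, y to its left, z up, the work surface at z = 0. Lengths are in mm, angles in rad, forces in N, time in s.
With the tool pointing down it reaches from about 300 to 875 mm from the base axis. Payload 4.2 kg.
Tool frame: the origin (TCP) lies between the finger pads; the fingertips stand 25 mm ahead of it and the grasp point (between the pads) lies 6 mm ahead of it; z points along the fingers, y is the line along which they close (so a half turn about z gives the same grasp; the last joint's range is limited). The gripper opens to 85 mm and grips with 20 to 120 N. Pads are 22 mm wide; open, the fingers measure 114 mm over their backs; the gripper's body (76 mm by 85 mm) begins 54 mm behind the grasp point. The pads swing forward as they close: fully open they stand 13 mm farther back than shut.
Start: joints at [1.136, 0.32, 1.565, -0, 1.257, -0.02], TCP at [231.731, 526.25, 256.338] pointing down, gripper open.
Joint ranges: [-3.11, 3.11], [-0.84, 2.01], [0.21, 2.61], [-1.34, 4.49], [0.05, 2.63], [-2.56, 2.56]. Speed limits (rad/s): [2.57, 2.57, 3.14, 3.14, 3.14, 3.14].

## Interface

Orientations are given as a unit quaternion [w, x, y, z].
In Python, from station import env gives the robot as it stands. Calls block until the motion is done:
- env.move_pose(position, orientation): joint-space move of the TCP to a pose.
- env.move_straight(position, velocity=150, rot=None, guard=None): straight line of the TCP; rot=None keeps the orientation; velocity is the mean speed in mm/s. With guard (N) it stops when the force on the tool has changed by that much, and returns True; else False.
- env.move_joints(angles): joint-space move.
- env.set_gripper(opening, grip_force=None): finger opening in mm; grip_force is the grip in N (None keeps the last); returns when the fingers have stopped.
- env.hold(seconds).
- env.ik(position, orientation): joint angles nearest the present ones, or None.
- env.read_state(): the state.
- env.capture(name): name is "scene" or "side" or "wrist"; returns the picture (420x560x3 uint8, red, green, blue); there is no depth.
- env.camera_info(name): a dict with "camera_matrix" (3x3 intrinsics, pixels), "rvec" (rotation vector, rad) and "tvec" (3), from world to camera coordinates, as OpenCV has them. Camera axes: x right, y down, z forward; pixel columns grow to the right and rows downward; lengths in mm; the calibration is good to about 2 mm. The wrist camera is an equidistant fisheye: a pixel r from the principal point sees the ray r / f radians off the axis. A picture is of the moment at which its call begins: read the wrist's pose just before it. camera_info takes no time and is no camera call; for the wrist camera it gives the pose at the moment of the call.
A pose or a line that the arm cannot do raises env.PlanningError and nothing moves.
- env.close_job(): hands the job in; it is judged then, once.
Trained networks look in the newest picture that a camera, given by its name, has taken for a name from the list of things; names that differ only in an ending like _2 or _b are one class to them, and where a whole thing is asked for, a point or a joint stands for the part that bears it (a point fixed in the world has none). Each returns a list of dicts, best first, with "score" (0 to 1); they miss things now and then, are a little off and sometimes report something else, mostly with a low value. They report only what shows in the picture. A call takes as long as a camera call. They do not tell look-alikes from the thing itself.
- env.spot_in(camera, label): "pixel" ([column, row] in pixels, amid what is visible of it).
The state is a dict: "time": time; "joints": joint angles; "dq": joint speeds; "joint_efforts": joint torques, N m; "tcp_pos": TCP position; "ee_rot": TCP orientation; "wrist_force": force on the tool from outside, world axes, zero at the start; "ft_torque": the same for the moment, N m; "width": finger opening in mm; "grip_force": force on a finger pad.
Only numpy, scipy, OpenCV 4.12 (cv2) and the standard library are available. Lean on these libraries where they do the work, as an engineer would, in place of code of your own. Each camera call takes 0.05 s, during which the arm holds its last target. There are 200 camera calls.

## Working session

There is one attempt and no reset: what is moved stays moved. The work goes in short steps, each a Python script; the robot and the scene stay as the last script left them, time stands still between calls to the robot, and variables do not carry over. Pictures are saved under pics/ and viewed, at most 10 in all, crops included, and the job is handed in when it is done.

```bash
mkdir -p pics; python3 - <<'E'
from station import env
import cv2,numpy as np
ims=[]
for c in("scene","side"):
    im=env.capture(c); cv2.imwrite(f"pics/{c}0.png",im[:,:,::-1])
    i=env.camera_info(c); R=cv2.Rodrigues(np.array(i["rvec"],float))[0]; print(c,(-R.T@np.array(i["tvec"]).ravel()).round(),np.array(i["camera_matrix"]).round(1).tolist())
    for l in("tray","board","tray_grip","tray_mouth","bowl_a","olives","beans","falafel1","glass1_mid","shaker_mid","spoon_grip"):
        print(c,l,[(np.round(d["pixel"]).tolist(),round(d["score"],2)) for d in env.spot_in(c,l)][:6])
print(env.read_state()["time"])
E
```

```text
scene [1129.  370. 1052.] [[495.7, 0.0, 281.1], [0.0, 495.7, 218.6], [0.0, 0.0, 1.0]]
scene tray [([224.0, 161.0], 0.86)]
scene board [([240.0, 184.0], 0.8)]
scene tray_grip [([223.0, 161.0], 0.86)]
scene tray_mouth [([221.0, 157.0], 0.92)]
scene bowl_a [([386.0, 298.0], 0.75), ([268.0, 232.0], 0.57), ([270.0, 246.0], 0.56), ([358.0, 223.0], 0.54), ([224.0, 162.0], 0.24)]
scene olives [([358.0, 223.0], 0.61)]
scene beans [([270.0, 248.0], 0.79)]
scene falafel1 [([236.0, 172.0], 0.63), ([254.0, 129.0], 0.6), ([244.0, 163.0], 0.58), ([225.0, 159.0], 0.54), ([223.0, 168.0], 0.42)]
scene glass1_mid [([182.0, 217.0], 0.95)]
scene shaker_mid [([208.0, 282.0], 0.7)]
scene spoon_grip [([440.0, 292.0], 0.92)]
side [ 281. -896.  677.] [[481.2, 0.0, 277.6], [0.0, 481.2, 204.9], [0.0, 0.0, 1.0]]
side tray [([299.0, 304.0], 0.78)]
side board [([280.0, 322.0], 0.89)]
side tray_grip [([296.0, 299.0], 0.71)]
side tray_mouth [([297.0, 300.0], 0.85)]
side bowl_a [([309.0, 205.0], 0.79), ([266.0, 159.0], 0.76), ([224.0, 192.0], 0.7)]
side olives [([223.0, 199.0], 0.9)]
side beans [([310.0, 212.0], 0.83), ([296.0, 304.0], 0.45), ([222.0, 189.0], 0.29)]
side falafel1 [([275.0, 292.0], 0.78), ([213.0, 289.0], 0.66), ([296.0, 283.0], 0.65), ([305.0, 298.0], 0.58), ([289.0, 304.0], 0.56), ([223.0, 336.0], 0.51)]
side glass1_mid [([386.0, 252.0], 0.75), ([310.0, 203.0], 0.63)]
side shaker_mid [([276.0, 292.0], 0.63)]
side spoon_grip [([191.0, 170.0], 0.81)]
1.2
```

View pics/scene0.png

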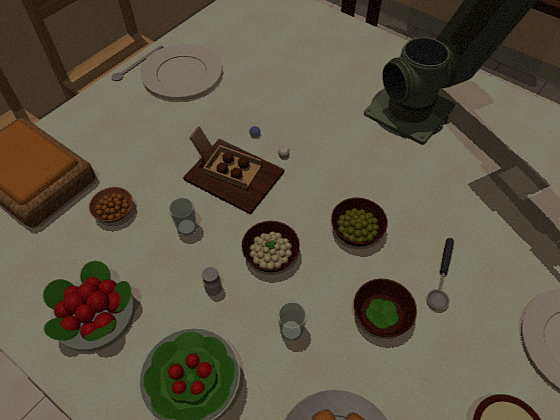

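View pics/side0.png

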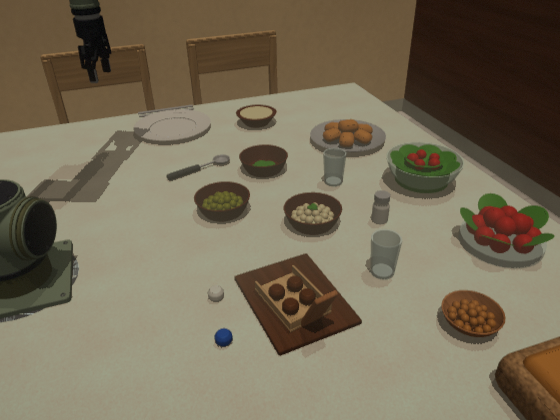

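The scene view shows the empty (lettuce) bowl at (386,305), olives at (358,223), beans at (270,247), the board and tray near (235,172) with the handle at (201,142), and glasses at (182,217) and (291,322). The side view agrees: lettuce bowl at (264,160), tray at (297,300). I'll enlarge the tray next.

```bash
cat > h.py <<'E'
import cv2,numpy as np
from station import env
def cam(c):
    i=env.camera_info(c); return np.array(i["camera_matrix"]),cv2.Rodrigues(np.array(i["rvec"],float))[0],np.array(i["tvec"],float).ravel()
def onz(c,p,z):
    K,R,t=cam(c); d=R.T@np.linalg.solve(K,[*p,1]); o=-R.T@t
    return (o+d*(z-o[2])/d[2])
def proj(c,P):
    K,R,t=cam(c); return cv2.projectPoints(np.array(P,float).reshape(-1,3),cv2.Rodrigues(R)[0],t,K,None)[0].reshape(-1,2)
E
python3 - <<'E'
from h import *
def crop(f,x,y,w,h,s): return cv2.resize(cv2.imread(f)[y:y+h,x:x+w],None,fx=s,fy=s,interpolation=cv2.INTER_CUBIC)
a=crop("pics/scene0.png",175,118,120,100,5);b=crop("pics/side0.png",230,250,135,100,5)
a=cv2.convertScaleAbs(a,alpha=1.6);b=cv2.convertScaleAbs(b,alpha=1.6)
for im,x0,y0 in((a,175,118),(b,230,250)):
    for k in range(0,im.shape[1],100): cv2.putText(im,str(x0+k//5),(k,10),0,.4,(0,255,255)); cv2.line(im,(k,0),(k,20),(0,255,255))
    for k in range(0,im.shape[0],100): cv2.putText(im,str(y0+k//5),(0,k+10),0,.4,(0,255,0)); cv2.line(im,(0,k),(20,k),(0,255,0))
cv2.imwrite("pics/a.png",a);cv2.imwrite("pics/b.png",b)
for n,c,p,z in(("board","scene",(184,177),12),("b","scene",(250,211),12),("b","scene",(284,170),12),("b","scene",(227,138),12),
 ("b","side",(235,272),12),("b","side",(306,257),12),("b","side",(358,313),12),("b","side",(276,346),12),
 ("empty","scene",(386,303),45),("empty","side",(264,158),45),("oliv","scene",(360,219),45),("oliv","side",(222,198),45),("bean","scene",(271,244),45),("bean","side",(313,209),45),
 ("g","scene",(182,213),45),("g2","scene",(291,321),45),("g","side",(385,255),45),("g2","side",(334,167),45),("shak","scene",(211,281),38),("spoon","scene",(445,260),8)):
    print(n,c,onz(c,p,z).round()[:2])
E
```

```text
board scene [ 611. -349.]
b scene [ 589. -137.]
b scene [ 426. -150.]
b scene [ 432. -352.]
b side [ 430. -143.]
b side [ 587. -150.]
b side [ 617. -335.]
b side [ 448. -356.]
empty scene [615. 276.]
empty side [622. 258.]
oliv scene [459. 109.]
oliv side [462.  96.]
bean scene [650. -20.]
bean side [652. -29.]
g scene [ 714. -250.]
g2 scene [777. 135.]
g side [ 725. -237.]
g2 side [783. 140.]
shak scene [808. -70.]
spoon scene [410. 327.]
```

View pics/a.png

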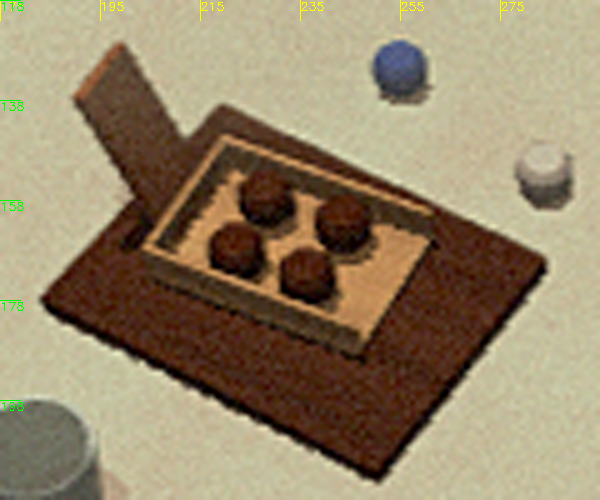

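View pics/b.png

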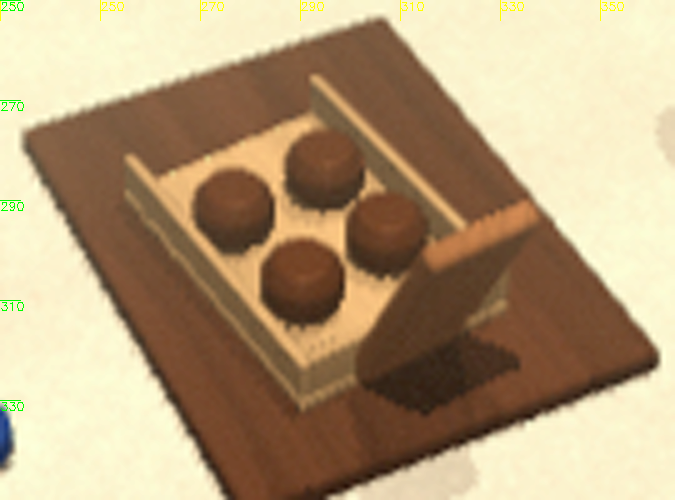

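The crops give clear tray wall corners and handle-top corners, with the mouth facing about +y. I'll fit the tray pose jointly from both views, and get the bowl centres from their rim extents.

```bash
python3 - <<'E'
from h import *
from scipy.optimize import least_squares
S=[((-65,46,24),(225,137)),((65,46,24),(432,212)),((-65,-46,24),(148,243)),((65,-46,24),(362,340)),((-106,-23,98),(78,97)),((-106,23,98),(122,43))]
D=[((65,46,24),(130,157)),((65,-46,24),(317,77)),((-65,46,24),(303,362)),((-65,46,0),(303,408)),((-106,23,98),(432,260)),((-106,-23,98),(535,207))]
def W(P,q):
    c,s=np.cos(q[2]),np.sin(q[2]); P=np.array(P,float); return np.c_[P[:,0]*c-P[:,1]*s+q[0],P[:,0]*s+P[:,1]*c+q[1],P[:,2]+12]
def f(q): return np.r_[proj("scene",W([p for p,_ in S],q))-[(175+u/5,118+v/5) for _,(u,v) in S],proj("side",W([p for p,_ in D],q))-[(230+u/5,250+v/5) for _,(u,v) in D]].ravel()
r=least_squares(f,[515,-250,1.6],x_scale=[100,100,1]); print("tray",r.x,np.abs(r.fun).max(),r.fun.round(1).tolist())
a=np.linspace(0,6.28,200)
# automatic rim fit: dark-brown mask extents around each bowl
def ext(c,box):
    im=cv2.cvtColor(cv2.imread(f"pics/{c}0.png"),cv2.COLOR_BGR2HSV); x,y,w,h=box
    m=((im[y:y+h,x:x+w,2]<75)).astype(np.uint8); n,l,st,_=cv2.connectedComponentsWithStats(m); k=1+st[1:,4].argmax()
    return st[k,0]+x,st[k,0]+x+st[k,2]-1,st[k,1]+y,st[k,1]+y+st[k,3]-1
for nm,b1,b2,g in(("empty",(345,268,85,75),(232,140,62,40),(618,267)),("oliv",(322,190,75,62),(188,177,70,48),(460,102)),("bean",(235,215,72,65),(278,187,72,50),(651,-25))):
    e1,e2=ext("scene",b1),ext("side",b2)
    def rr(q):
        P=np.c_[q[0]+70*np.cos(a),q[1]+70*np.sin(a),0*a+45]; s,d=proj("scene",P),proj("side",P)
        return [s[:,0].min()-e1[0],s[:,0].max()-e1[1],s[:,1].min()-e1[2],d[:,0].min()-e2[0],d[:,0].max()-e2[1],d[:,1].min()-e2[2]]
    q=least_squares(rr,g,x_scale=100,diff_step=1e-3); print(nm,q.x.round(1),q.fun.round(1),e1,e2)
E
```

```text
tray [ 512.41436151 -261.42656142    1.78959423] 2.441563320496016 [-1.1, -0.3, -0.3, -0.1, -2.4, 1.6, -1.9, -1.5, -1.3, 0.9, -1.1, 0.1, -2.0, -0.9, -0.1, -1.6, -0.8, 0.2, -0.7, 0.4, -1.7, -0.9, 0.2, -0.9]
empty [624.9 278.1] [-1.3  0.8 -0.4 -1.8  1.4 -2.1] (np.int32(354), np.int32(416), np.int32(279), np.int32(342)) (np.int32(240), np.int32(286), np.int32(146), np.int32(177))
oliv [464.1 107.3] [-1.3  0.8 -0.8 -1.9  1.9 -1.9] (np.int32(331), np.int32(386), np.int32(198), np.int32(251)) (np.int32(195), np.int32(248), np.int32(183), np.int32(221))
bean [653.4 -18.7] [-1.1 -0.1 -0.1 -2.7  1.6 -1.8] (np.int32(242), np.int32(300), np.int32(221), np.int32(279)) (np.int32(285), np.int32(340), np.int32(193), np.int32(234))
```

```bash
cat >> h.py <<'E'
from scipy.spatial.transform import Rotation as Ro
T0=np.array([512.4,-261.4,12.]); YAW=1.7896
c25,s25=np.cos(np.radians(25)),np.sin(np.radians(25))
GRIP=np.array([-93.7,0,71.]); MOUTH=np.array([65.,0,5])
SG=1
def trayR(yaw,th=0): return Ro.from_euler("ZY",[yaw,np.radians(th)])
def toolR(Rt,sg=None):
    sg=SG if sg is None else sg
    z=np.array([s25,0,-c25]); y=sg*np.array([c25,0,s25]); x=np.cross(y,z)
    return Rt*Ro.from_matrix(np.c_[x,y,z])
def tcp(T,Rt,back=0):  # TCP for tray pose
    z=np.array([s25,0,-c25]); return T+Rt.apply(GRIP-(6+back)*z)
def q(R): return R.as_quat()[[3,0,1,2]]
def fromMouth(M,Rt): return M-Rt.apply(MOUTH)
E
python3 - <<'E'
from h import *
B=np.array([624.9,278.1,0])
for sg in(1,-1):
    Rt=trayR(YAW); print(sg,[None if j is None else np.round(j,2).tolist() for j in(env.ik(tcp(T0,Rt,b),q(toolR(Rt,sg))) for b in(0,120))])
    for yaw in(1.2,1.571,1.8):
        for th in(0,30,50):
            R=trayR(yaw,th); d=np.array([np.cos(yaw),np.sin(yaw),0]); T=fromMouth(B-25*d+[0,0,70],R)
            j=env.ik(tcp(T,R),q(toolR(R,sg))); print(sg,yaw,th,None if j is None else np.round(j,2).tolist())
E
```

```text
1 [None, None]
1 1.2 0 [-0.04, 0.36, 1.91, 0.58, 0.82, -1.64]
1 1.2 30 [0.28, 0.41, 1.54, -0.07, 1.24, -0.89]
1 1.2 50 [0.45, 0.58, 1.25, -0.29, 1.64, -0.72]
1 1.571 0 [-0.07, 0.51, 1.64, 0.5, 1.08, -1.9]
1 1.571 30 [0.25, 0.46, 1.45, -0.09, 1.25, -1.29]
1 1.571 50 [0.47, 0.55, 1.29, -0.39, 1.51, -1.04]
1 1.8 0 [-0.05, 0.61, 1.45, 0.44, 1.24, -2.03]
1 1.8 30 [0.25, 0.5, 1.39, -0.09, 1.25, -1.52]
1 1.8 50 [0.47, 0.54, 1.32, -0.43, 1.41, -1.23]
-1 [[-0.72, 0.72, 1.39, 0.26, 1.41, 0.54], [-0.76, 0.7, 1.13, 0.24, 1.68, 0.57]]
-1 1.2 0 [-0.04, 0.36, 1.91, 0.58, 0.82, 1.51]
-1 1.2 30 [0.28, 0.41, 1.54, -0.07, 1.24, 2.25]
-1 1.2 50 [0.45, 0.58, 1.25, -0.29, 1.64, 2.42]
-1 1.571 0 [-0.07, 0.51, 1.64, 0.5, 1.08, 1.24]
-1 1.571 30 [0.25, 0.46, 1.45, -0.09, 1.25, 1.85]
-1 1.571 50 [0.47, 0.55, 1.29, -0.39, 1.51, 2.1]
-1 1.8 0 [-0.05, 0.61, 1.45, 0.44, 1.24, 1.11]
-1 1.8 30 [0.25, 0.5, 1.39, -0.09, 1.25, 1.62]
-1 1.8 50 [0.47, 0.54, 1.32, -0.43, 1.41, 1.91]
```

```bash
sed -i 's/^SG=1/SG=-1/' h.py; python3 - <<'E'
from h import *
Rt=trayR(YAW); env.set_gripper(60); env.move_pose(tcp(T0,Rt,110),q(toolR(Rt)))
i=env.camera_info("wrist"); im=env.capture("wrist").copy()
K=np.array(i["camera_matrix"]);R=cv2.Rodrigues(np.array(i["rvec"],float))[0];t=np.array(i["tvec"]).ravel()
P=np.array([(-106,-23,98),(-106,23,98),(-65,46,24),(-65,-46,24),(65,46,24),(65,-46,24)],float)
p=(Rt.apply(P)+T0)@R.T+t
th=np.arctan2(np.hypot(p[:,0],p[:,1]),p[:,2]); u=p[:,:2]/np.hypot(p[:,0],p[:,1])[:,None]*th[:,None]*K[0,0]+K[:2,2]
print(u.round().tolist(),env.read_state()["time"])
big=cv2.resize(cv2.convertScaleAbs(im,alpha=1.5),None,fx=1.4,fy=1.4)
for a in u: cv2.drawMarker(big,(int(a[0]*1.4),int(a[1]*1.4)),(0,255,0),0,12,1)
cv2.imwrite("pics/w.png",big[:,:,::-1])
E
```

```text
[[275.0, 195.0], [275.0, 259.0], [269.0, 240.0], [268.0, 144.0], [168.0, 220.0], [162.0, 141.0]] 5.0333
```

View pics/w.png

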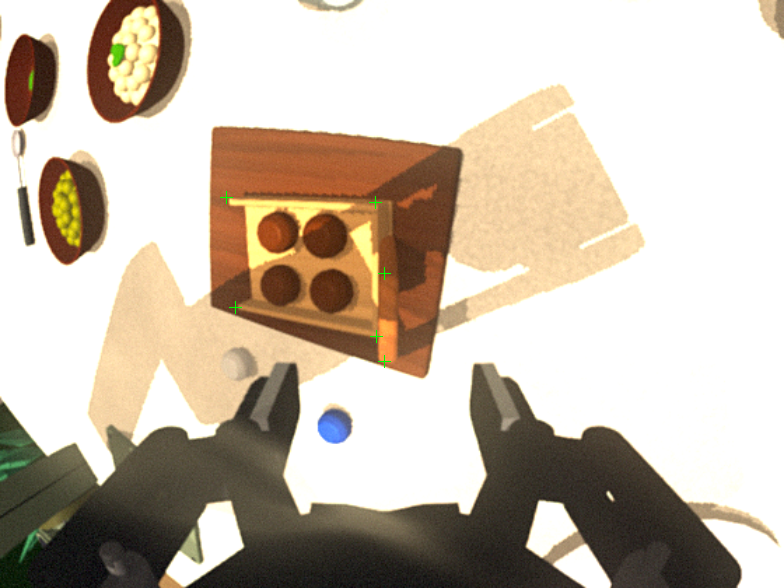

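The wrist view shows the predicted handle-top corners at (384,273) and (385,361) lying on the handle. The tray sits about 3 mm further back than fitted, so I'll correct for that, grasp and lift.

```bash
sed -i 's/^T0=.*/T0=np.array([513.0,-264.3,12.])/' h.py; python3 - <<'E'
from h import *
Rt=trayR(YAW); r=q(toolR(Rt))
env.move_straight(tcp(T0,Rt,60),150,rot=r)
print(env.move_straight(tcp(T0,Rt),80,guard=15)); 
print(env.set_gripper(0,80)); s=env.read_state(); print(s["width"],s["grip_force"],s["wrist_force"],s["tcp_pos"],tcp(T0,Rt),s["time"])
env.move_straight(tcp(T0+[0,0,30],Rt),50); s=env.read_state();print(s["width"],s["wrist_force"],s["ft_torque"])
cv2.imwrite("pics/side1.png",cv2.resize(env.capture("side")[220:380,180:400],None,fx=3,fy=3)[:,:,::-1])
E
```

```text
Traceback (most recent call last):
NameError: name 'YAW' is not defined
```

```bash
sed -i 's/^T0=.*/T0=np.array([513.0,-264.3,12.]); YAW=1.7896/' h.py; python3 - <<'E'
from h import *
Rt=trayR(YAW); r=q(toolR(Rt))
env.move_straight(tcp(T0,Rt,60),150,rot=r)
print(env.move_straight(tcp(T0,Rt),80,guard=15)); 
print(env.set_gripper(0,80)); s=env.read_state(); print(s["width"],s["grip_force"],s["wrist_force"],s["tcp_pos"],tcp(T0,Rt),s["time"])
env.move_straight(tcp(T0+[0,0,30],Rt),50); s=env.read_state();print(s["width"],s["wrist_force"],s["ft_torque"])
cv2.imwrite("pics/side1.png",cv2.resize(env.capture("side")[220:380,180:400],None,fx=3,fy=3)[:,:,::-1])
E
```

```text
False
False
9.091480236596281 78.3236038684845 [-0.76223931  2.55087065  4.78754867] [ 533.82700024 -357.55228507   89.29517406] [ 533.88911318 -358.24124093   88.43784672] 6.9167
9.238532585386888 [ 0.14421402 -0.4490577  -3.82855811] [-0.53584482 -0.13151031  0.00550682]
```

View pics/side1.png

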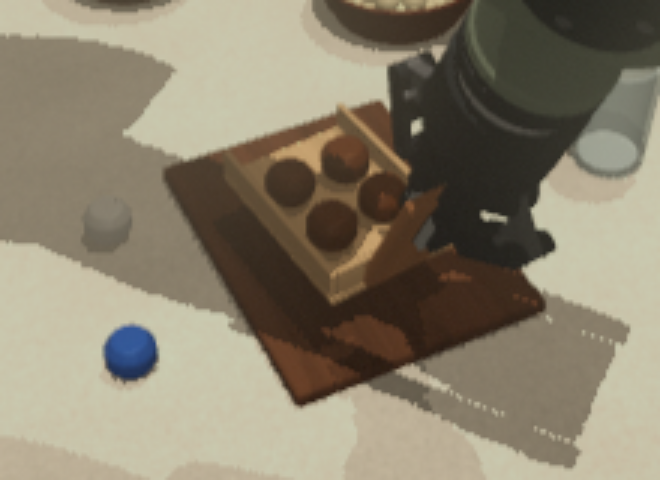

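The tray is held level with all four falafel on it. Next I'll carry it over and pour.

```bash
cat >> h.py <<'E'
B=np.array([624.9,278.1,0]); PY=1.65; PD=np.array([np.cos(PY),np.sin(PY),0])
def pour(back,z,th,v,yaw=PY):
    R=trayR(yaw,th); env.move_straight(tcp(fromMouth(B-back*PD+[0,0,z],R),R),v,rot=q(toolR(R)))
E
python3 - <<'E'
from h import *
Rt=trayR(YAW)
env.move_straight(tcp(T0+[0,0,150],Rt),150)
pour(40,150,8,220); pour(28,72,20,100)
print(env.read_state()["time"])
a=env.capture("scene")
for th in range(23,42,3): pour(28,70,th,18)
env.hold(.8)
print(env.read_state()["time"],env.read_state()["width"])
b=env.capture("scene"); c=env.capture("side")
f=lambda i,x,y:cv2.resize(i[y:y+130,x:x+130],(260,260))
cv2.imwrite("pics/p.png",np.hstack([f(a,320,210),f(b,320,210),f(c,200,70)])[:,:,::-1])
E
```

```text
11.6583
17.1 8.895922957656765
```

View pics/p.png

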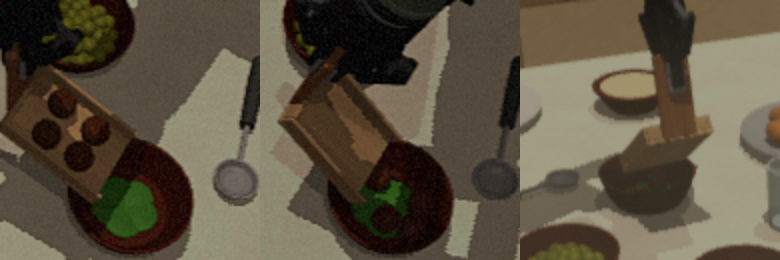

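The tray is empty and the falafel are in the lettuce bowl. Now I'll return the tray to the board.

```bash
python3 - <<'E'
from h import *
Rt=trayR(YAW); r=q(toolR(Rt))
pour(35,150,40,100); pour(60,160,5,150)
env.move_straight(tcp(T0+[0,0,130],Rt),220,rot=r)
env.move_straight(tcp(T0+[0,0,12],Rt),120); env.hold(.2)
g=env.move_straight(tcp(T0+[0,0,-2],Rt),15,guard=5); s=env.read_state(); print(g,s["tcp_pos"]-tcp(T0,Rt),s["wrist_force"],s["time"])
env.set_gripper(40); env.hold(.2); env.move_straight(tcp(T0,Rt,70),100); env.move_straight(tcp(T0,Rt,70)+[-60,-20,150],200); env.hold(.3)
print(env.read_state()["time"])
b=env.capture("scene"); c=env.capture("side")
cv2.imwrite("pics/e.png",np.hstack([cv2.resize(b[110:350,170:460],(400,331)),cv2.resize(c[130:370,150:440],(400,331))])[:,:,::-1])
cv2.imwrite("pics/e2.png",np.hstack([cv2.resize(cv2.convertScaleAbs(i[y:y+80,x:x+80],alpha=1.7),(400,400),interpolation=2) for i,x,y in((b,345,265),(c,225,120))])[:,:,::-1])
E
```

```text
True [-0.0623609  -0.06624155  0.959387  ] [-0.25912819 -1.1293004   5.05217139] 23.2667
25.9833
```

View pics/e.png

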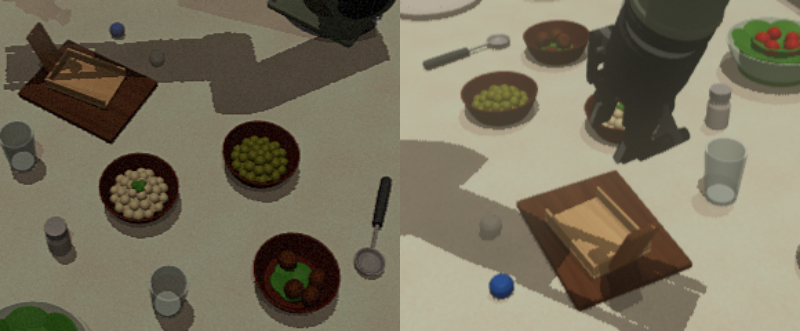

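View pics/e2.png

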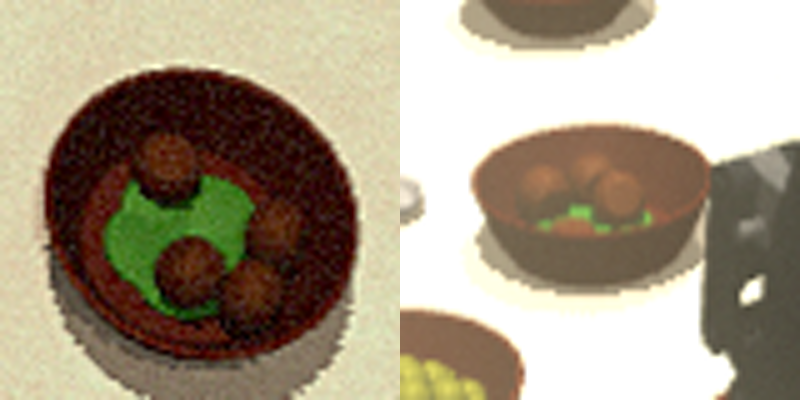

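All four falafel lie in the lettuce bowl, the empty tray sits flat on its board, and the glasses, shaker and spoon have not moved.

```bash
python3 -c "
from station import env
print(env.close_job())"
```

```text
the job is handed in; nothing more can be done
None
```

I handed the job in at about 26 s: the last pictures show all four falafel in the lettuce bowl, the tray released flat on its board, and the glasses, shaker and spoon where they were.

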